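# Reverse the meter's drive spindle and clip it in

## Task

The meter's double-ended drive spindle sits in its two bearing lugs with the flat tang facing out. Draw it out, turn it end for end and slide it back fully home so that its hexagonal end faces out; then take the hairpin clip from its peg and push it over the spindle's neck, in the gap between the two lugs, until it snaps home. Leave the loose wheel, sprocket and bearing where they lie.

Things in the scene. Friction and masses are not known exactly. Their poses are not given: they have to be found in the camera images.
- meter: Black meter housing on the tilt plate of a steel turntable, all fixed. Origin on the bench under the middle of the turntable (220 mm across, 45 mm high); x points, level, the way the spindle faces out. On its sloping top stand two bearing lugs in line, bronze bushed, 32 mm across, then a dark drive cup as big; nothing else stands above their common bore axis, which rises 35 degrees to the mouth.
- bore_mouth (a point): Centre of the front lug's outer face, on the bore axis. x along the bore, outward and 35 degrees upward; y level; z square to the bore, up and back over the housing. The bore is 21.6 mm across, through the front lug (8 mm thick), a 14 mm wide gap and the rear lug (20 mm thick); behind it the spindle's end sticks into the drive cup (25 mm bore).
- clip_slot (a point): Point on the bore axis in the middle of the gap between the lugs, 15 mm behind bore_mouth; same axes. The gap is 14 mm wide along x, open at the top and both sides; its floor is 34 mm below the axis. The clip goes in from above along minus z, its plane square to the bore.
- spindle_mid (a point): Loose steel spindle, 160 mm long, about 0.4 kg. This point is its middle, centre of the collar to grip (30 mm across, 36 mm long); x runs along it to the hexagonal end. Both ways: shank 20 mm across to 60 mm from the middle (last 4 mm chamfered), then 20 mm of hexagon or tang. Home, the collar rests on the front lug, this point 18 mm out from bore_mouth. It droops up to 0.05 rad in the bore.
- spindle_hex_tip (a point): Centre of the end face of the spindle's hexagon (14 mm across flats), 80 mm from spindle_mid along its x axis. At the start this end is inside, hidden in the drive cup.
- spindle_tang_tip (a point): Centre of the end face of the spindle's flat tang (14 x 6 mm), 80 mm from spindle_mid along minus x. At the start it faces out.
- spindle_hex_neck (a point): Centre of the neck (groove 14 mm across, 11 mm wide) in the shank on the hexagon's side, 33 mm from spindle_mid.
- spindle_tang_neck (a point): Centre of the like neck on the tang's side, 33 mm from spindle_mid; with the spindle home and reversed this neck stands in the gap.
- clip_eye (a point): Loose spring-steel hairpin clip, 6 mm wire, 82 mm long, 50 g, hung by its eye on the peg, legs down. z points from the legs up to the eye, y across the two wires, x square to its plane. This point is the middle of the long eye, whose straight sides (22 mm long, 32 mm apart outside, 20 inside) are the place to grip. From here the top is 24 mm up, the leg tips 58 mm down.
- clip_seat (a point): Point between the clip's legs where the neck's centre lies when home, 36 mm below clip_eye along z. The waist above it is the stop. Below it the springy legs bulge inward to a gap of 8.6 mm, then flare to 21 mm at the tips. Forcing the bulges past the neck takes about 10 N; the clip then pulls itself home and grips, and may lean up to 0.3 rad.
- peg_tip (a point): Centre of the free end of the stand's level peg (8 mm across, 46 mm long, 150 mm above the bench).
- stand: Grey fixed parts stand: base 90 x 80 x 8 mm, upright 16 mm square and 168 mm high, origin under the upright. x runs level along the clip's peg from the upright to its free end (54 mm from the upright's axis); the clip hangs about 34 mm out and comes off that end.
- vane_wheel: Bystander: yellow eight-vane wheel 116 mm across, 44 mm high, lying on the bench; origin under its centre.
- sprocket: Bystander: zinc idler sprocket 95 mm across, hub 22 mm high, lying on the bench; origin under its centre.
- flange_bearing: Bystander: bronze flange bearing, flange 56 mm across, 30 mm high, standing on the bench; origin under its centre.

How it is judged:
By the outcome, as a careful person would: the job done as asked, in the order asked, and still so for the second after the job is handed in, with the robot touching nothing.
It also fails if it takes over 64 s, if anything falls off the work surface, if the arm or the gripper's body presses on something with over 40 N, if the wrist force passes 120 N, or if a joint passes its speed limit or range.

## Robot

A 6-joint arm with a two-finger parallel gripper is mounted at the origin on the work surface. World frame = base frame: x ahead of the robot, y to its left, z up, the work surface at z = 0. Lengths are in m, angles in degrees, forces in N, time in s.
With the tool pointing down it reaches from about 0.35 to 0.875 m from the base axis. Payload 15.5 kg.
Tool frame: the origin (TCP) lies midway between the tips of the shut fingers; the grasp point (between the pads) lies robot.grip_point_offset behind it (robot.grip_point_offset is the distance from the TCP to the grasp point, in m); z points along the fingers, y is the line along which they close (so a half turn about z gives the same grasp; the last joint's range is limited). The gripper opens to 85 mm and grips with 20 to 120 N. Pads are 22 mm wide; open, the fingers measure 114 mm over their backs; the gripper's body (76 mm by 85 mm) begins 54 mm behind the grasp point. The pads swing forward as they close: fully open they stand 13 mm farther back than shut.
Start: joints at [-5.472, 28.281, 77.091, -0, 74.628, -5.472], TCP at [0.625, 0, 0.231] pointing down, gripper open.
Joint ranges: [-166.48, 166.48], [-47.26, 123.95], [12.59, 153.08], [-70.14, 250.14], [6.76, 159.57], [-176.63, 176.63]. Speed limits (degrees/s): [108.29, 108.29, 147.25, 172.46, 172.46, 172.46].

## Interface

Orientations are given as [roll, pitch, yaw] about the fixed x, y, z axes, in that order (R = Rz(yaw) Ry(pitch) Rx(roll)).
In Python, from bench import robot, imaging, order gives the robot as it stands.
- The arm moves only by the tool arm_command, never from a script. Its argument "steps" is a list of rows, each an object with "twist": the turn, a rotation vector about the tool's x, y, z in units of 5 degrees (1.0 is 5 degrees), a list of three; "translation": the shift along the tool's x, y, z in units of 40 mm (1.0 is 40 mm), a list of three; "gripper": the opening, from -1 (shut) to 1 (fully open). In form: [{"twist": [wx, wy, wz], "translation": [x, y, z], "gripper": gripper}, ...]. A call has exactly 10 rows; each row shifts and turns the commanded pose from where the row before left it, along the tool's axes as they then stand; what a row does not reach is not made up. A row lasts 1/12 s, in which the tool goes at most 41.7 mm and 7.16 degrees, less where a joint would pass 70% of its speed; a pose out of reach is approached as far as the arm can. A call is refused whole if a number of a shift passes 1 or a number of a turn 1, either way. A call with a gripper value outside its range is refused whole. The fingers move at their own pace and stop on an object; the grip force is fixed at half the most. Time passes only in rows, so rows that do not move let the fingers close, or fill a call up. It gives the time, the measured TCP pose, the force, the opening and the grip force at its end, in the units of the state.
- robot.get_obs(): the state, without advancing time (a new reading comes with each control period).
- imaging.get_image(name): name is "scene" or "side" or "wrist"; returns the picture (384x512x3 uint8, red, green, blue); there is no depth.
- imaging.camera_info(name): a dict with "fx", "fy", "cx", "cy" (pixels), "rvec" (rotation vector, rad) and "tvec" (3), from world to camera coordinates, as OpenCV has them. Camera axes: x right, y down, z forward; pixel columns grow to the right and rows downward; lengths in m; the calibration is good to about 2 mm. A picture is of the moment at which its call begins: read the wrist's pose just before it. camera_info takes no time and is no camera call; for the wrist camera it gives the pose at the moment of the call.
- order.job_done(): hands the job in; it is judged then, once.
The state is a dict: "time_s": time; "qpos": joint angles; "qd": joint speeds; "joint_efforts": joint torques, N m; "ee_pos": TCP position; "tcp_rot": TCP orientation; "contact_force": force on the tool from outside, world axes, zero at the start; "ft_torque": the same for the moment, N m; "grip_width": finger opening in m; "finger_force": force on a finger pad.
Only numpy, scipy, OpenCV 4.12 (cv2) and the standard library are available. Lean on these libraries where they do the work, as an engineer would, in place of code of your own. Each camera call takes 0.05 s, during which the arm holds its last target. There are 200 camera calls.

## Working session

There is one attempt and no reset: what is moved stays moved. The work goes in short steps, Python scripts to look and compute and a tool call to move; the robot and the scene stay as the last step left them, time stands still between calls to the robot, and variables do not carry over. Pictures are saved under pics/ and viewed, at most 10 in all, crops included, and the job is handed in when it is done.

Besides the shell and the picture viewer there is one more tool, called after "Request:" in YAML: its name, and indented under it one key for each argument. arm_command: Moves the arm, as the interface text tells. Its arguments: {"type":"object","properties":{"steps":{"type":"array","items":{"type":"object","properties":{"twist":{"type":"array","items":{"type":"number"}},"translation":{"type":"array","items":{"type":"number"}},"gripper":{"type":"number"}}}}},"required":["steps"]}

```bash
ls; mkdir -p pics
python3 - <<'E'
from bench import robot, imaging, order
import cv2
print(robot.get_obs(), robot.grip_point_offset)
for n in ["scene","side"]:
    im=imaging.get_image(n); cv2.imwrite(f"pics/{n}0.png",cv2.resize(im[:,:,::-1],(800,600),interpolation=cv2.INTER_CUBIC))
    print(n,imaging.camera_info(n))
E
```

```text
pics
{'time_s': 0.0, 'qpos': array([-5.47202491e+00,  2.83148700e+01,  7.71306840e+01, -1.35268579e-03,
        7.46279225e+01, -5.47401614e+00]), 'qd': array([ 0.06886218, -0.0083317 ,  0.16881731, -0.04944514, -0.08360594,
       -0.03793028]), 'joint_efforts': array([-2.68344644e-03, -8.82162237e+01, -3.83866239e+01, -4.40739132e-04,
        1.02696815e-02,  1.38197843e-04]), 'ee_pos': array([6.24609061e-01, 2.99512953e-05, 2.30679403e-01]), 'tcp_rot': array([-1.79926734e+02, -5.71135354e-03,  9.00023470e+01]), 'contact_force': array([-0.27881834,  0.484618  , -1.05879693]), 'ft_torque': array([ 0.0398008 , -0.00742346,  0.04176551]), 'finger_force': 0.0, 'grip_width': 0.08526968138351489} 0.0187
scene {'fx': 439.16752348478235, 'fy': 439.16752348478235, 'cx': 260.0594840672726, 'cy': 186.9156161306143, 'rvec': array([ 1.86117238,  1.76958829, -0.63506628]), 'tvec': array([ 0.00306021, -0.31351454,  1.61534529])}
side {'fx': 453.56464015321296, 'fy': 453.56464015321296, 'cx': 259.99984789224465, 'cy': 193.9924997054314, 'rvec': array([ 1.98672853, -0.70579764,  0.4081679 ]), 'tvec': array([-0.44125867,  0.30004209,  1.01839499])}
```

View pics/scene0.png

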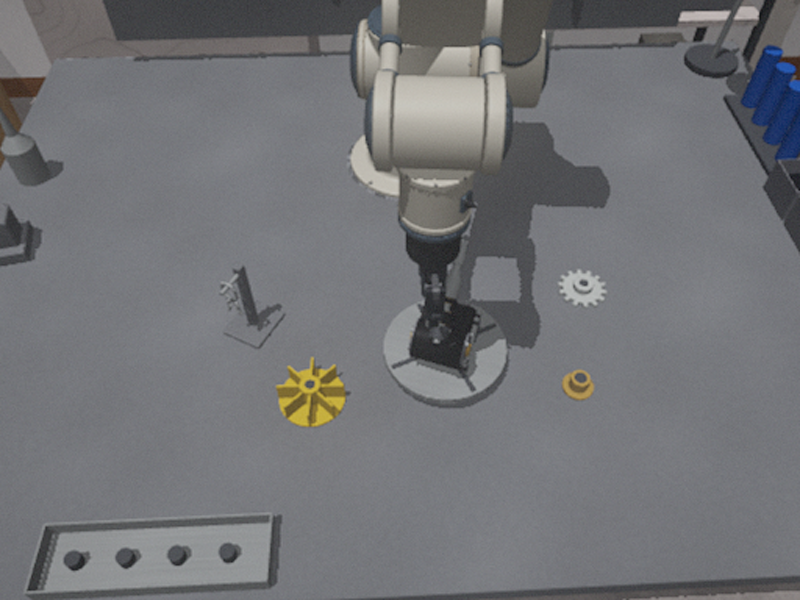

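View pics/side0.png

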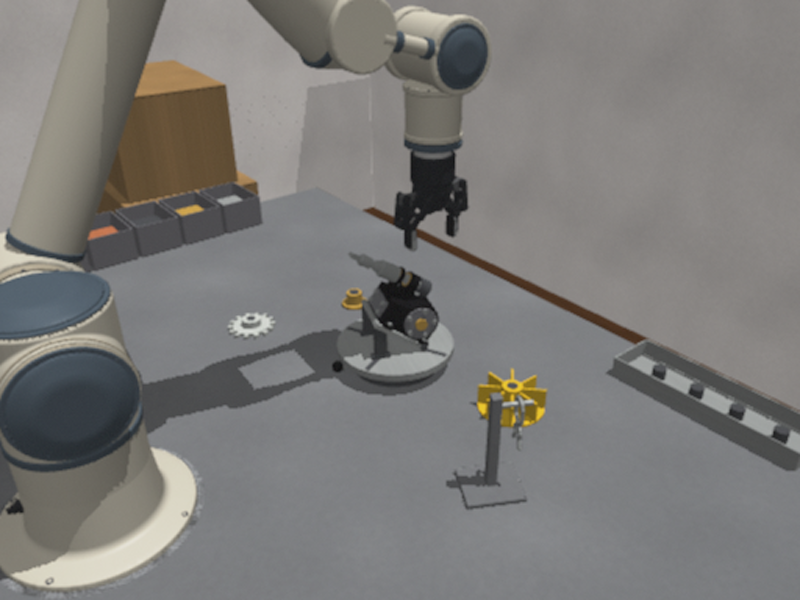

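```bash
cat > h.py <<'E'
import numpy as np, cv2
from scipy.spatial.transform import Rotation as R
from scipy.optimize import least_squares
from bench import robot, imaging, order
def cam(n):
    c=imaging.camera_info(n); return np.array([[c['fx'],0,c['cx']],[0,c['fy'],c['cy']],[0,0,1]]),np.array(c['rvec'],float),np.array(c['tvec'],float)
def proj(C,P):
    return cv2.projectPoints(np.atleast_2d(np.asarray(P,float)),C[1],C[2],C[0],None)[0][:,0]
def ray(C,uv):
    Rm=cv2.Rodrigues(C[1])[0]; d=Rm.T@np.linalg.inv(C[0])@np.array([*uv,1.]); return -Rm.T@C[2], d/np.linalg.norm(d)
def onplane(C,uv,z):
    o,d=ray(C,uv); return o+d*(z-o[2])/d[2]
def tri(obs):
    A=np.zeros((3,3));b=np.zeros(3)
    for C,uv in obs:
        o,d=ray(C,uv);M=np.eye(3)-np.outer(d,d);A+=M;b+=M@o
    return np.linalg.solve(A,b)
def crop(im,x,y,w,h,W,H):
    return cv2.resize(im[y:y+h,x:x+w,::-1],(W,H),interpolation=cv2.INTER_CUBIC)
E
python3 - <<'E'
from h import *
s=imaging.get_image("side");c=imaging.get_image("scene")
a=np.vstack([np.hstack([crop(s,205,150,100,75,400,300),crop(s,280,230,80,60,400,300)]),np.hstack([crop(c,240,165,100,75,400,300),crop(c,130,160,80,60,400,300)])])
cv2.imwrite("pics/crops.png",a)
w=imaging.get_image("wrist");cv2.imwrite("pics/wrist0.png",crop(w,0,0,512,384,800,600))
print(imaging.camera_info("wrist"))
S,C=cam("side"),cam("scene")
f=.64
print("tt",onplane(C,(446*f,350*f),.045),onplane(S,(396*f,345*f),.045))
print("stand base",onplane(C,(252*f,325*f),.0),onplane(S,(492*f,487*f),.0))
for n,p in dict(wheel=(311,397),spr=(583,288),brg=(579,386)).items(): print(n,onplane(C,np.array(p)*f,.01))
E
```

```text
{'fx': 332.3721181359095, 'fy': 332.3721181359095, 'cx': 257.7741504487943, 'cy': 195.8096789318176, 'rvec': array([-2.84742971e+00, -1.05486981e-03,  1.41691245e-03]), 'tvec': array([-0.62480779, -0.03767947,  0.37944224])}
tt [0.57920842 0.03767736 0.045     ] [0.56153518 0.02242059 0.045     ]
stand base [ 0.47232614 -0.32085134  0.        ] [ 4.72631809e-01 -3.21117039e-01  1.11022302e-16]
wheel [ 0.64208335 -0.20164976  0.01      ]
spr [0.4211567  0.32366036 0.01      ]
brg [0.6433892  0.26842256 0.01      ]
```

View pics/crops.png

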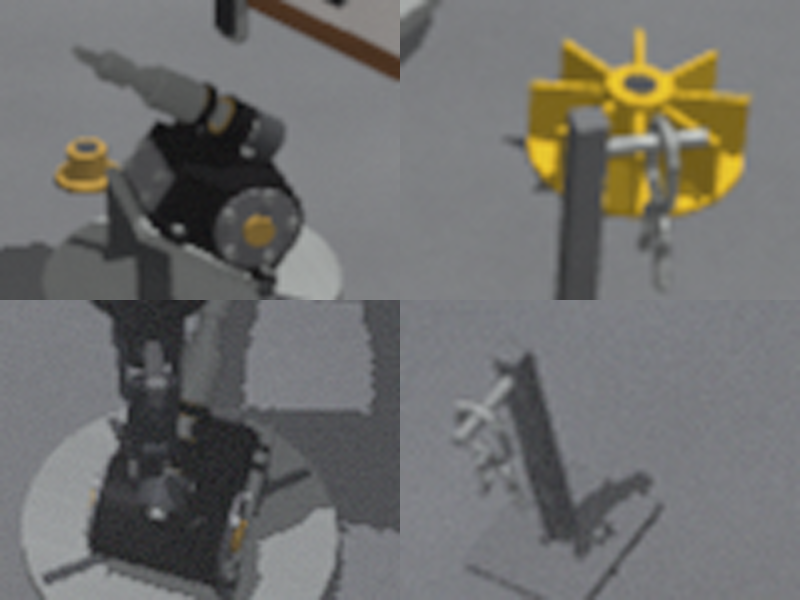

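View pics/wrist0.png

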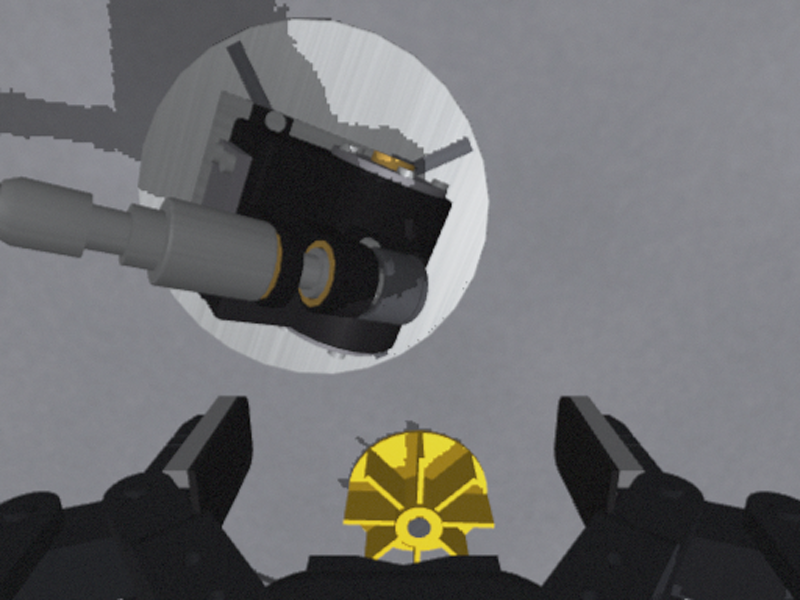

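Run:
```python
from h import *
S,C,W=cam("side"),cam("scene"),cam("wrist")
f=.64
s=lambda u,v:(205+u/4,150+v/4); s2=lambda u,v:(280+(u-400)/5,230+v/5); c2=lambda u,v:(130+(u-400)/5,160+(v-300)/5)
print("peg tip",tri([(S,s2(705,138)),(C,c2(458,437))]))
print("upright top",tri([(S,s2(588,116)),(C,c2(524,358))]))
print("eye approx",tri([(S,s2(662,160)),(C,c2(480,425))]))
wo=[(18-18,(268,264)),(36,(160,240)),(51,(105,228))]
so=[(0,s(203,105)),(98,s(77,50)),(36,s(150,83))]
def axis(p): 
    y=p[3]; return np.array([np.cos(y)*np.cos(p[4]),np.sin(y)*np.cos(p[4]),np.sin(p[4])])
def res(p):
    r=[]
    for t,uv in wo: r+=list(proj(W,p[:3]+t*1e-3*axis(p))[0]-np.array(uv)*f)
    for t,uv in so: r+=list((proj(S,p[:3]+t*1e-3*axis(p))[0]-np.array(uv)))
    return r+[(p[4]-np.radians(35)+.03)*50]
q=least_squares(res,[.55,.03,.2,3.0,.6]);p=q.x
print(p[:3],np.degrees(p[3:]),np.round(q.fun,1))
# turntable centre from wrist ellipse
for uv in [(140,190),(490,195),(314,17),(314,375)]: print(onplane(W,np.array(uv)*f,.045))
```

```text
peg tip [ 0.51658653 -0.34398821  0.15007875]
upright top [ 0.4748629  -0.31164603  0.16343789]
eye approx [ 0.50035219 -0.33553165  0.14060313]
[0.57440038 0.03415414 0.18681486] [157.69186738  31.71408381] [-2.1 -0.6 -0.1  0.1  1.9  0.6 -1.8 -1.7 -0.4 -0.9  0.6 -0.8 -1.4]
[0.46212219 0.04970101 0.045     ]
[0.67894968 0.04680834 0.045     ]
[0.57457124 0.14552243 0.045     ]
[ 0.5637731 -0.0749048  0.045    ]
```

```bash
cat >> h.py <<'E'
def pose():
    o=robot.get_obs(); return np.array(o['ee_pos']),R.from_euler('xyz',o['tcp_rot'],degrees=True),o
def plan(pt,Rt,N,start=None):
    p,Rc=start if start else pose()[:2]
    w=(Rc.inv()*Rt).as_rotvec()/N
    A=sum((Rc*R.from_rotvec(w*i)).as_matrix() for i in range(N))
    v=np.linalg.solve(A,np.asarray(pt)-p)
    print(f"N={N} twist",np.round(np.degrees(w)/5,3),"trans",np.round(v/.04,3),"peak",round(max(abs(np.degrees(w)/5)),2),round(max(abs(v/.04)),2))
def bore(psi,el=35):
    a,e=np.radians([psi,el]);x=np.array([np.cos(a)*np.cos(e),np.sin(a)*np.cos(e),np.sin(e)]);y=np.array([-np.sin(a),np.cos(a),0]);return np.column_stack([x,y,np.cross(x,y)])
def toolR(B,flip=False):  # tool z = -bore z ; x = +bore x (or -bore x if flip)
    s=-1 if flip else 1
    return R.from_matrix(np.column_stack([s*B[:,0],-s*B[:,1],-B[:,2]]))
def st():
    p,r,o=pose();print(round(o['time_s'],2),np.round(p,4),np.round(o['tcp_rot'],2),"q",np.round(o['qpos'],1),"F",np.round(o['contact_force'],1),"w",round(o['grip_width'],4),"ff",round(o['finger_force'],1))
GO=.0187
E
python3 - <<'E'
from h import *
W=cam("wrist");p,r,o=pose();Rm=cv2.Rodrigues(W[1])[0];c=-Rm.T@W[2]
print("cam in tool",r.inv().apply(c-p),"\n",r.as_matrix().T@Rm.T)
B=bore(158);m=np.array([.5744,.0342,.187])+B[:,0]*.018
print(B, m)
Rt=toolR(B);g=m+B[:,2]*.09; plan(g-B[:,2]*GO,Rt,20)
E
```

```text
cam in tool [ 0.07429446  0.00024587 -0.14236614] 
 [[ 5.45135456e-04 -9.57034974e-01 -2.89971999e-01]
 [ 9.99999703e-01  6.79823857e-04 -3.63758962e-04]
 [ 5.45259932e-04 -2.89971715e-01  9.57035061e-01]]
[[-0.75950455 -0.37460659  0.53181081]
 [ 0.30685976 -0.92718385 -0.21486551]
 [ 0.57357644  0.          0.81915204]] [0.56072892 0.03972348 0.19732438]
N=20 twist [ 0.207  0.307 -0.658] trans [ 0.053 -0.016 -0.016] peak 0.66 0.05
```

Run:
```python
from h import *
B=bore(158);m=np.array([.5744,.0342,.187])+B[:,0]*.018
Rt=toolR(B);g=m+B[:,2]*.13; p,r,o=pose()
p2=p+[0,0,.08]
print(g-B[:,2]*GO)
plan(g-B[:,2]*GO,Rt,18,(p2,r))
```

```text
[0.61991946 0.01580894 0.288496  ]
N=18 twist [ 0.23   0.341 -0.731] trans [0.014 0.01  0.037] peak 0.73 0.04
```

Request:
arm_command:
  steps:
    - {"twist":[0,0,0],"translation":[0,0,-1],"gripper":1}
    - {"twist":[0,0,0],"translation":[0,0,-1],"gripper":1}
    - {"twist":[0.23,0.34,-0.73],"translation":[0.014,0.01,0.037],"gripper":1}
    - {"twist":[0.23,0.34,-0.73],"translation":[0.014,0.01,0.037],"gripper":1}
    - {"twist":[0.23,0.34,-0.73],"translation":[0.014,0.01,0.037],"gripper":1}
    - {"twist":[0.23,0.34,-0.73],"translation":[0.014,0.01,0.037],"gripper":1}
    - {"twist":[0.23,0.34,-0.73],"translation":[0.014,0.01,0.037],"gripper":1}
    - {"twist":[0.23,0.34,-0.73],"translation":[0.014,0.01,0.037],"gripper":1}
    - {"twist":[0.23,0.34,-0.73],"translation":[0.014,0.01,0.037],"gripper":1}
    - {"twist":[0.23,0.34,-0.73],"translation":[0.014,0.01,0.037],"gripper":1}

```text
time_s: 1.08
ee_pos: [0.6261, 0.006, 0.2998]
tcp_rot: [-174.5, -15.4, 118.8]
contact_force: [0.2, -0.5, 0.1]
grip_width: 0.0853
finger_force: 0.0
```

Request:
arm_command:
  steps:
    - {"twist":[0.23,0.34,-0.73],"translation":[0.014,0.01,0.037],"gripper":1}
    - {"twist":[0.23,0.34,-0.73],"translation":[0.014,0.01,0.037],"gripper":1}
    - {"twist":[0.23,0.34,-0.73],"translation":[0.014,0.01,0.037],"gripper":1}
    - {"twist":[0.23,0.34,-0.73],"translation":[0.014,0.01,0.037],"gripper":1}
    - {"twist":[0.23,0.34,-0.73],"translation":[0.014,0.01,0.037],"gripper":1}
    - {"twist":[0.23,0.34,-0.73],"translation":[0.014,0.01,0.037],"gripper":1}
    - {"twist":[0.23,0.34,-0.73],"translation":[0.014,0.01,0.037],"gripper":1}
    - {"twist":[0.23,0.34,-0.73],"translation":[0.014,0.01,0.037],"gripper":1}
    - {"twist":[0.23,0.34,-0.73],"translation":[0.014,0.01,0.037],"gripper":1}
    - {"twist":[0.23,0.34,-0.73],"translation":[0.014,0.01,0.037],"gripper":1}

```text
time_s: 1.92
ee_pos: [0.62, 0.0156, 0.2883]
tcp_rot: [-180.0, -35.0, 158.1]
contact_force: [0.3, -0.7, 0.2]
grip_width: 0.0855
finger_force: 0.0
```

Run:
```python
from h import *
st()
import pickle
W=cam("wrist");w=imaging.get_image("wrist");np.save("w1.npy",w);pickle.dump(W,open("W1.pkl","wb"))
np.save("side1.npy",imaging.get_image("side"))
cv2.imwrite("pics/wrist1.png",crop(w,0,0,512,384,800,600))
B=bore(158)
for t in (0,.018,.036,.098): print(proj(W,np.array([.5744,.0342,.187])+B[:,0]*t)/.64)
```

```text
1.92 [0.62   0.0156 0.2883] [-179.99  -34.98  158.09] q [ -8.3  44.1  46.6   9.3 123.2 -73.7] F [ 0.3 -0.7  0.2] w 0.0855 ff 0.0
[[402.57373651 333.1166361 ]]
[[402.63320762 299.78067513]]
[[402.69507801 265.09982761]]
[[402.92871937 134.13441874]]
```

View pics/wrist1.png

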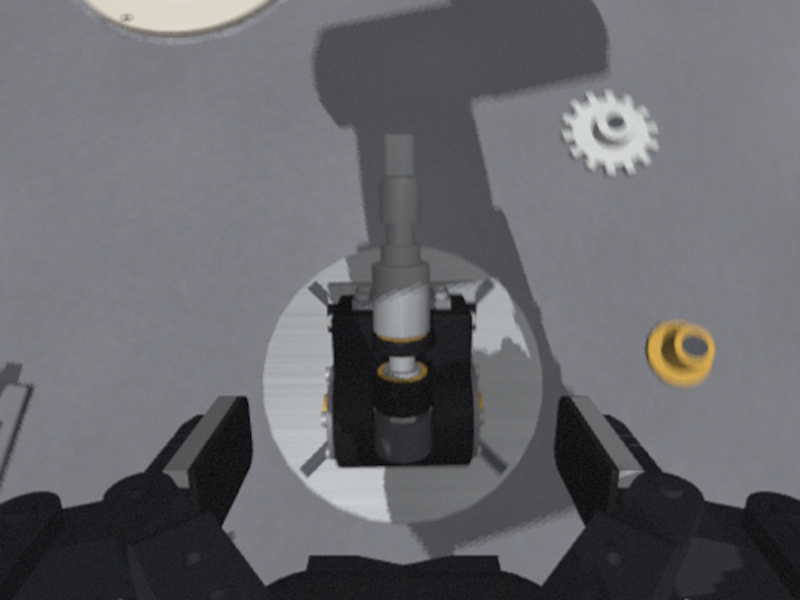

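Run:
```python
import numpy as np,cv2
w=np.load("w1.npy");s=np.load("side1.npy")
from h import crop
a=np.hstack([crop(w,225,80,64,96,400,600),crop(w,225,204,64,96,400,600)])
a[:,398:402]=255
cv2.imwrite("pics/w1crop.png",a)
```

```text
(no output)
```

View pics/w1crop.png

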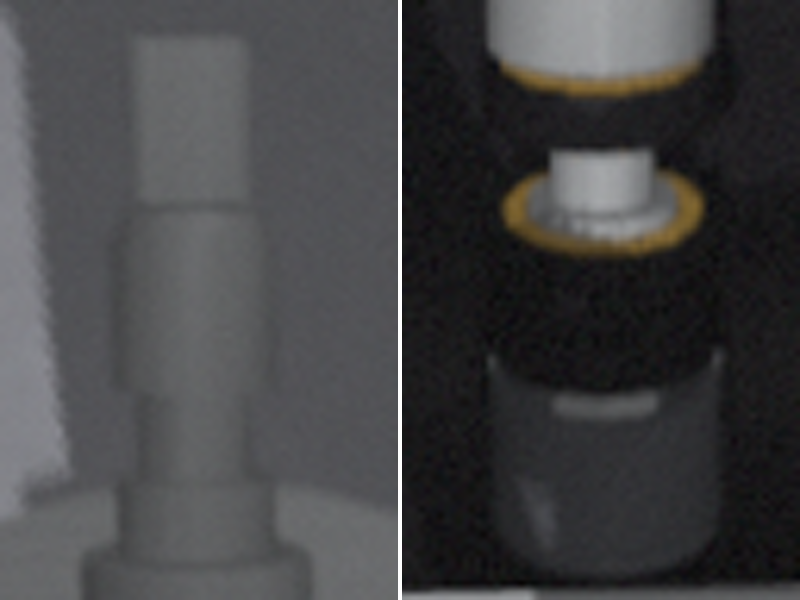

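Run:
```python
from h import *
import pickle
W1=pickle.load(open("W1.pkl","rb"));S=cam("side");p,r,o=pose()
s=lambda u,v:(205+u/4,150+v/4)
W0=(W1[0],np.array([-2.84742971e+00,-1.05486981e-03,1.41691245e-03]),np.array([-0.62480779,-0.03767947,0.37944224]))
f=.64
w0=[(0,(268,264)),(36,(160,240)),(51,(105,228))]
w1=[(98,255.4,85.8),(68,255.6,None),(36,256.4,None),(0,257,213),(-22,257.5,237.8),(-42,257.7,None)]
so=[(0,s(203,105)),(98,s(77,50)),(36,s(150,83))]
def res(p):
    a=lambda t:p[:3]+t*1e-3*bore(np.degrees(p[3]),np.degrees(p[4]) if t>0 else 35)[:,0]
    e=[]
    for t,uv in w0: e+=list((proj(W0,a(t))[0]-np.array(uv)*f)*.7)
    for t,u,v in w1:
        q=proj(W1,a(t))[0]; e.append((q[0]-u)*2); e.append((q[1]-v) if v else 0)
    for t,uv in so: e+=list((proj(S,a(t))[0]-np.array(uv))*.5)
    return e+[(p[4]-np.radians(34))*50]
q=least_squares(res,[.57,.03,.187,2.75,.6]);P=q.x
print(P[:3],np.degrees(P[3:]),np.round(q.fun,1))
J=q.jac;print("sd",np.sqrt(np.diag(np.linalg.inv(J.T@J))))
```

```text
[0.57346474 0.0341097  0.18517375] [158.97411646  32.66915786] [-2.1 -0.8 -0.4  0.9  1.1  1.8  0.   0.9  0.7  0.   0.3  0.   0.2 -0.2
 -0.1 -0.2  0.1  0.  -1.  -0.5 -0.1 -0.3  0.3 -0.1 -1.2]
sd [0.00050691 0.00023792 0.0011378  0.00388049 0.01755354]
```

```bash
cat >> h.py <<'E'
PSI=159.0; M=np.array([.5735,.0341,.1852]); B35=bore(PSI)
E
python3 - <<'E'
from h import *
B=bore(PSI,33); mid=M+B[:,0]*.018-B[:,2]*.0008
print(mid); plan(mid-B[:,2]*.0207,toolR(B),9)
E
```

```text
[0.55899983 0.03966609 0.19433257]
N=9 twist [ 0.011 -0.045 -0.018] trans [ 0.005 -0.001  0.373] peak 0.05 0.37
```

Request:
arm_command:
  steps:
    - {"twist":[0.011,-0.045,-0.018],"translation":[0.005,-0.001,0.373],"gripper":1}
    - {"twist":[0.011,-0.045,-0.018],"translation":[0.005,-0.001,0.373],"gripper":1}
    - {"twist":[0.011,-0.045,-0.018],"translation":[0.005,-0.001,0.373],"gripper":1}
    - {"twist":[0.011,-0.045,-0.018],"translation":[0.005,-0.001,0.373],"gripper":1}
    - {"twist":[0.011,-0.045,-0.018],"translation":[0.005,-0.001,0.373],"gripper":1}
    - {"twist":[0.011,-0.045,-0.018],"translation":[0.005,-0.001,0.373],"gripper":1}
    - {"twist":[0.011,-0.045,-0.018],"translation":[0.005,-0.001,0.373],"gripper":1}
    - {"twist":[0.011,-0.045,-0.018],"translation":[0.005,-0.001,0.373],"gripper":1}
    - {"twist":[0.011,-0.045,-0.018],"translation":[0.005,-0.001,0.373],"gripper":1}
    - {"twist":[0,0,0],"translation":[0,0,0],"gripper":1}

```text
time_s: 2.85
ee_pos: [0.5468, 0.044, 0.177]
tcp_rot: [-179.9, -33.0, 158.7]
contact_force: [-0.6, -0.3, 0.7]
grip_width: 0.086
finger_force: 0.0
```

Run:
```python
from h import *
st()
w=imaging.get_image("wrist");s=imaging.get_image("side")
a=np.hstack([crop(w,150,60,200,300,400,600),crop(s,205,120,100,150,400,600)])
cv2.imwrite("pics/g1.png",a)
```

```text
2.85 [0.5468 0.044  0.177 ] [-179.86  -32.95  158.7 ] q [ -6.5  41.6  68.9   8.  101.5 -75.9] F [-0.6 -0.3  0.7] w 0.086 ff 0.0
```

View pics/g1.png

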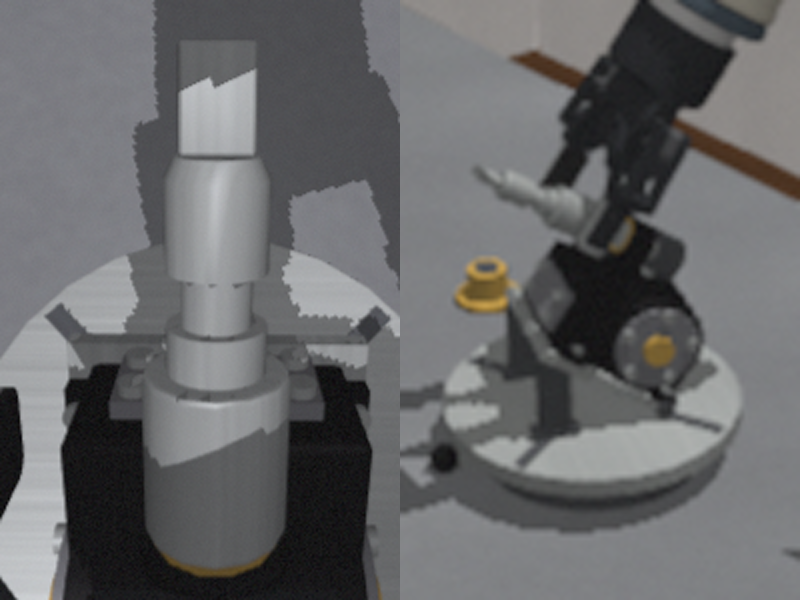

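Request:
arm_command:
  steps:
    - {"twist":[0,0,0],"translation":[0,0,0],"gripper":-1}
    - {"twist":[0,0,0],"translation":[0,0,0],"gripper":-1}
    - {"twist":[0,0,0],"translation":[0,0,0],"gripper":-1}
    - {"twist":[0,0,0],"translation":[0,0,0],"gripper":-1}
    - {"twist":[0,0,0],"translation":[0,0,0],"gripper":-1}
    - {"twist":[0,0,0],"translation":[0,0,0],"gripper":-1}
    - {"twist":[0,0,0],"translation":[0,0,0],"gripper":-1}
    - {"twist":[0,0,0],"translation":[0,0,0],"gripper":-1}
    - {"twist":[0,0,0],"translation":[0,0,0],"gripper":-1}
    - {"twist":[0,0,0],"translation":[0,0,0],"gripper":-1}

```text
time_s: 3.78
ee_pos: [0.549, 0.0433, 0.1785]
tcp_rot: [-180.0, -32.8, 158.9]
contact_force: [1.5, -3.8, 5.7]
grip_width: 0.0284
finger_force: 58.7
```

Run:
```python
from h import *
st(); p,r,o=pose(); np.save("grasp.npy",np.r_[p,r.as_quat()])
print(r.inv().apply(B35[:,0]*.1)/.04)
```

```text
3.78 [0.549  0.0433 0.1785] [-179.97  -32.81  158.85] q [ -6.5  41.6  68.6   8.  101.7 -76. ] F [ 1.5 -3.8  5.7] w 0.0284 ff 58.7
[ 2.49816493 -0.00531142 -0.09562303]
```

Request:
arm_command:
  steps:
    - {"twist":[0,0,0],"translation":[0.1,0,-0.004],"gripper":-1}
    - {"twist":[0,0,0],"translation":[0.1,0,-0.004],"gripper":-1}
    - {"twist":[0,0,0],"translation":[0.1,0,-0.004],"gripper":-1}
    - {"twist":[0,0,0],"translation":[0.1,0,-0.004],"gripper":-1}
    - {"twist":[0,0,0],"translation":[0.1,0,-0.004],"gripper":-1}
    - {"twist":[0,0,0],"translation":[0.1,0,-0.004],"gripper":-1}
    - {"twist":[0,0,0],"translation":[0.1,0,-0.004],"gripper":-1}
    - {"twist":[0,0,0],"translation":[0.1,0,-0.004],"gripper":-1}
    - {"twist":[0,0,0],"translation":[0.1,0,-0.004],"gripper":-1}
    - {"twist":[0,0,0],"translation":[0.1,0,-0.004],"gripper":-1}

```text
time_s: 4.62
ee_pos: [0.5178, 0.0555, 0.2015]
tcp_rot: [-180.0, -32.9, 158.9]
contact_force: [0.8, 0.6, -4.3]
grip_width: 0.0284
finger_force: 59.2
```

Request:
arm_command:
  steps:
    - {"twist":[0,0,0],"translation":[0.16,0,-0.006],"gripper":-1}
    - {"twist":[0,0,0],"translation":[0.16,0,-0.006],"gripper":-1}
    - {"twist":[0,0,0],"translation":[0.16,0,-0.006],"gripper":-1}
    - {"twist":[0,0,0],"translation":[0.16,0,-0.006],"gripper":-1}
    - {"twist":[0,0,0],"translation":[0.16,0,-0.006],"gripper":-1}
    - {"twist":[0,0,0],"translation":[0.16,0,-0.006],"gripper":-1}
    - {"twist":[0,0,0],"translation":[0.16,0,-0.006],"gripper":-1}
    - {"twist":[0,0,0],"translation":[0.16,0,-0.006],"gripper":-1}
    - {"twist":[0,0,0],"translation":[0.16,0,-0.006],"gripper":-1}
    - {"twist":[0,0,0],"translation":[0,0,0],"gripper":-1}

```text
time_s: 5.45
ee_pos: [0.4734, 0.0727, 0.2351]
tcp_rot: [-180.0, -32.8, 158.9]
contact_force: [0.8, 0.5, -3.2]
grip_width: 0.0283
finger_force: 59.3
```

Run:
```python
from h import *
st(); p,r,o=pose()
W=cam("wrist");w=imaging.get_image("wrist");s=imaging.get_image("side");np.save("w2.npy",w)
S=cam("side")
# held spindle: predicted at tool grasp point
a=np.hstack([crop(w,150,60,200,300,400,600),crop(s,185,100,120,180,400,600)])
cv2.imwrite("pics/g2.png",a)
for n,C in(("w",W),("s",S)):
  for t in (-.08,0,.08):
    for h in (.0187,):
      print(n,t,proj(C,p+r.apply([t,0,-h])))
```

```text
5.45 [0.4734 0.0727 0.2351] [-179.98  -32.83  158.89] q [ -4.7  32.5  77.7   9.  101.4 -74.3] F [ 0.8  0.5 -3.2] w 0.0283 ff 59.3
w -0.08 [[256.90132683 422.80693892]]
w 0 [[256.87262244 278.45230688]]
w 0.08 [[256.83251295  76.74129613]]
s -0.08 [[243.18272866 169.49932114]]
s 0 [[218.52928551 158.36569864]]
s 0.08 [[192.22464787 146.48638816]]
```

View pics/g2.png

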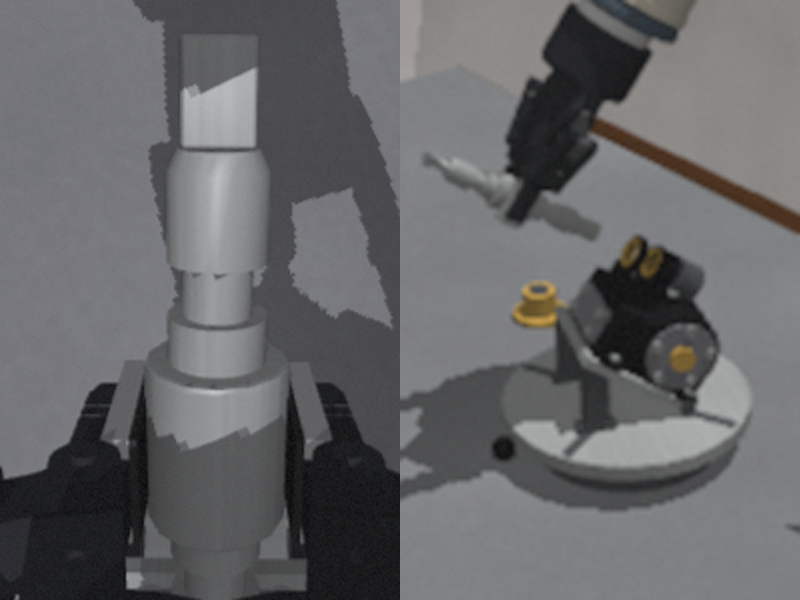

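Run:
```python
from h import *
g=np.load("grasp.npy");r=R.from_quat(g[3:]);m=g[:3]+r.apply([0,0,-.0187])
print("mid in bore frame at grip mm",(B35.T@(m-M))*1e3)
p,r,o=pose();print("now",(B35.T@(p+r.apply([0,0,-.0187])-M))*1e3)
```

```text
mid in bore frame at grip mm [18.33464337  0.17138587 -1.85700665]
now [116.19083719  -0.12076526  -2.04623526]
```

Request:
arm_command:
  steps:
    - {"twist":[0,0,1],"translation":[0,0,0],"gripper":-1}
    - {"twist":[0,0,1],"translation":[0,0,0],"gripper":-1}
    - {"twist":[0,0,1],"translation":[0,0,0],"gripper":-1}
    - {"twist":[0,0,1],"translation":[0,0,0],"gripper":-1}
    - {"twist":[0,0,1],"translation":[0,0,0],"gripper":-1}
    - {"twist":[0,0,1],"translation":[0,0,0],"gripper":-1}
    - {"twist":[0,0,1],"translation":[0,0,0],"gripper":-1}
    - {"twist":[0,0,1],"translation":[0,0,0],"gripper":-1}
    - {"twist":[0,0,1],"translation":[0,0,0],"gripper":-1}
    - {"twist":[0,0,1],"translation":[0,0,0],"gripper":-1}

```text
time_s: 6.38
ee_pos: [0.4744, 0.0722, 0.234]
tcp_rot: [-153.6, -20.3, 103.8]
contact_force: [-0.1, -0.4, -4.1]
grip_width: 0.0283
finger_force: 59.2
```

Request:
arm_command:
  steps:
    - {"twist":[0,0,1],"translation":[0,0,0],"gripper":-1}
    - {"twist":[0,0,1],"translation":[0,0,0],"gripper":-1}
    - {"twist":[0,0,1],"translation":[0,0,0],"gripper":-1}
    - {"twist":[0,0,1],"translation":[0,0,0],"gripper":-1}
    - {"twist":[0,0,1],"translation":[0,0,0],"gripper":-1}
    - {"twist":[0,0,1],"translation":[0,0,0],"gripper":-1}
    - {"twist":[0,0,1],"translation":[0,0,0],"gripper":-1}
    - {"twist":[0,0,1],"translation":[0,0,0],"gripper":-1}
    - {"twist":[0,0,1],"translation":[0,0,0],"gripper":-1}
    - {"twist":[0,0,1],"translation":[0,0,0],"gripper":-1}

```text
time_s: 7.22
ee_pos: [0.4744, 0.0722, 0.234]
tcp_rot: [-147.6, 5.6, 60.2]
contact_force: [-0.0, 0.3, -5.2]
grip_width: 0.0287
finger_force: 59.2
```

Request:
arm_command:
  steps:
    - {"twist":[0,0,1],"translation":[0,0,0],"gripper":-1}
    - {"twist":[0,0,1],"translation":[0,0,0],"gripper":-1}
    - {"twist":[0,0,1],"translation":[0,0,0],"gripper":-1}
    - {"twist":[0,0,1],"translation":[0,0,0],"gripper":-1}
    - {"twist":[0,0,1],"translation":[0,0,0],"gripper":-1}
    - {"twist":[0,0,1],"translation":[0,0,0],"gripper":-1}
    - {"twist":[0,0,1],"translation":[0,0,0],"gripper":-1}
    - {"twist":[0,0,1],"translation":[0,0,0],"gripper":-1}
    - {"twist":[0,0,1],"translation":[0,0,0],"gripper":-1}
    - {"twist":[0,0,1],"translation":[0,0,0],"gripper":-1}

```text
time_s: 8.05
ee_pos: [0.4744, 0.0722, 0.234]
tcp_rot: [-162.3, 28.1, 13.1]
contact_force: [-0.5, 0.4, -5.1]
grip_width: 0.0283
finger_force: 59.3
```

Run:
```python
from h import *
st()
B=bore(159,34.7); mid=M+B35[:,0]*.108-B35[:,2]*.0002
plan(mid-B[:,2]*.0187,toolR(B,True),9)
```

```text
8.05 [0.4744 0.0722 0.234 ] [-162.26   28.12   13.09] q [ -4.7  32.6  77.7   9.  101.4  76. ] F [-0.5  0.4 -5.1] w 0.0283 ff 59.3
N=9 twist [ 0.01  -0.04   0.658] trans [ 0.019  0.006 -0.005] peak 0.66 0.02
```

Request:
arm_command:
  steps:
    - {"twist":[0.01,-0.04,0.658],"translation":[0.019,0.006,-0.005],"gripper":-1}
    - {"twist":[0.01,-0.04,0.658],"translation":[0.019,0.006,-0.005],"gripper":-1}
    - {"twist":[0.01,-0.04,0.658],"translation":[0.019,0.006,-0.005],"gripper":-1}
    - {"twist":[0.01,-0.04,0.658],"translation":[0.019,0.006,-0.005],"gripper":-1}
    - {"twist":[0.01,-0.04,0.658],"translation":[0.019,0.006,-0.005],"gripper":-1}
    - {"twist":[0.01,-0.04,0.658],"translation":[0.019,0.006,-0.005],"gripper":-1}
    - {"twist":[0.01,-0.04,0.658],"translation":[0.019,0.006,-0.005],"gripper":-1}
    - {"twist":[0.01,-0.04,0.658],"translation":[0.019,0.006,-0.005],"gripper":-1}
    - {"twist":[0.01,-0.04,0.658],"translation":[0.019,0.006,-0.005],"gripper":-1}
    - {"twist":[0,0,0],"translation":[0,0,0],"gripper":-1}

```text
time_s: 8.88
ee_pos: [0.4808, 0.0696, 0.2314]
tcp_rot: [-179.9, 34.7, -20.9]
contact_force: [-0.1, -0.6, -4.4]
grip_width: 0.0279
finger_force: 59.3
```

Run:
```python
from h import *
st()
W=cam("wrist");w=imaging.get_image("wrist");s=imaging.get_image("side");np.save("w3.npy",w);p,r,o=pose()
print((B35.T@(p+r.apply([0,0,-.0187])-M))*1e3)
a=np.hstack([crop(w,190,80,133,200,400,600),crop(s,190,120,80,120,400,600)])
cv2.imwrite("pics/g3.png",a)
for t in (0,-.022,-.042): print(proj(W,M+B35[:,0]*t))
for t in (.08,.02): print(proj(W,p+r.apply([t,0,-GO])))
S=cam("side");print(proj(S,np.array([M,M-B35[:,0]*.022,p+r.apply([.08,0,-GO]),p+r.apply([-.08,0,-GO])])))
B=bore(159,34.7); mid=M+B35[:,0]*.018-B35[:,2]*.0003
plan(mid-B[:,2]*.0187,toolR(B,True),18)
```

```text
8.88 [0.4808 0.0696 0.2314] [-179.93   34.71  -20.9 ] q [ -5.1  34.3  75.8   9.2 103.4 105.3] F [-0.1 -0.6 -4.4] w 0.0279 ff 59.3
[ 1.08151337e+02  5.55214825e-02 -3.06304829e-01]
[[259.05327762 -12.63262525]]
[[259.2774703  -93.73813642]]
[[ 259.50656706 -176.61778104]]
[[257.47276115  78.40186158]]
[[258.17911736 235.77557466]]
[[253.66872624 175.18578742]
 [259.83426147 178.27149382]
 [245.59717157 171.04835635]
 [196.10543664 146.75043093]]
N=18 twist [-0.    -0.     0.004] trans [0.125 0.    0.001] peak 0.0 0.13
```

View pics/g3.png

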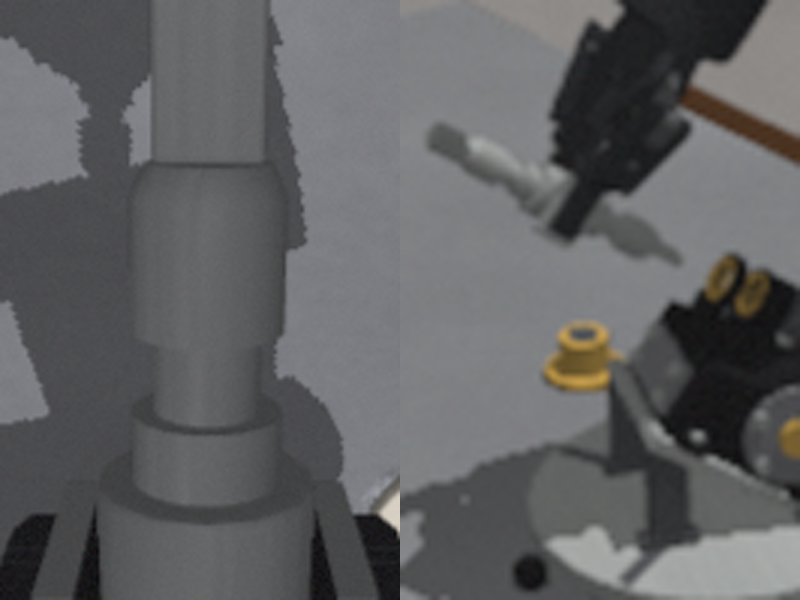

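Request:
arm_command:
  steps:
    - {"twist":[0,0,0.004],"translation":[0.125,0,0.001],"gripper":-1}
    - {"twist":[0,0,0.004],"translation":[0.125,0,0.001],"gripper":-1}
    - {"twist":[0,0,0.004],"translation":[0.125,0,0.001],"gripper":-1}
    - {"twist":[0,0,0.004],"translation":[0.125,0,0.001],"gripper":-1}
    - {"twist":[0,0,0.004],"translation":[0.125,0,0.001],"gripper":-1}
    - {"twist":[0,0,0.004],"translation":[0.125,0,0.001],"gripper":-1}
    - {"twist":[0,0,0.004],"translation":[0.125,0,0.001],"gripper":-1}
    - {"twist":[0,0,0.004],"translation":[0.125,0,0.001],"gripper":-1}
    - {"twist":[0,0,0.004],"translation":[0.125,0,0.001],"gripper":-1}
    - {"twist":[0,0,0.004],"translation":[0.125,0,0.001],"gripper":-1}

```text
time_s: 9.82
ee_pos: [0.5192, 0.0551, 0.2028]
tcp_rot: [-179.9, 34.7, -20.9]
contact_force: [0.1, -0.4, -4.1]
grip_width: 0.0285
finger_force: 59.3
```

Request:
arm_command:
  steps:
    - {"twist":[0,0,0],"translation":[0.05,0,0],"gripper":-1}
    - {"twist":[0,0,0],"translation":[0.05,0,0],"gripper":-1}
    - {"twist":[0,0,0],"translation":[0.05,0,0],"gripper":-1}
    - {"twist":[0,0,0],"translation":[0.05,0,0],"gripper":-1}
    - {"twist":[0,0,0],"translation":[0.05,0,0],"gripper":-1}
    - {"twist":[0,0,0],"translation":[0.05,0,0],"gripper":-1}
    - {"twist":[0,0,0],"translation":[0,0,0],"gripper":-1}
    - {"twist":[0,0,0],"translation":[0,0,0],"gripper":-1}
    - {"twist":[0,0,0],"translation":[0,0,0],"gripper":-1}
    - {"twist":[0,0,0],"translation":[0,0,0],"gripper":-1}

```text
time_s: 10.65
ee_pos: [0.5281, 0.0517, 0.1963]
tcp_rot: [-179.9, 34.7, -20.9]
contact_force: [1.6, -1.4, -4.0]
grip_width: 0.0285
finger_force: 59.4
```

```bash
cat >> h.py <<'E'
def bst():
    st();p,r,o=pose();print("bore-frame grasp pt mm",np.round((B35.T@(p+r.apply([0,0,-GO])-M))*1e3,2),"F bore",np.round(B35.T@o['contact_force'],1),"ax el",np.round(np.degrees(np.arcsin(-r.as_matrix()[2,0])),2))
E
python3 -c "
from h import *
bst()"
```

```text
10.65 [0.5281 0.0517 0.1963] [-179.94   34.66  -20.92] q [ -6.2  39.9  70.1   8.6 103.6 104.2] F [ 1.6 -1.4 -4. ] w 0.0285 ff 59.4
bore-frame grasp pt mm [46.41 -0.15 -0.16] F bore [-3.9  0.8 -2.1] ax el 34.66
```

Request:
arm_command:
  steps:
    - {"twist":[0,0,0],"translation":[0.05,0,0],"gripper":-1}
    - {"twist":[0,0,0],"translation":[0.05,0,0],"gripper":-1}
    - {"twist":[0,0,0],"translation":[0.05,0,0],"gripper":-1}
    - {"twist":[0,0,0],"translation":[0.05,0,0],"gripper":-1}
    - {"twist":[0,0,0],"translation":[0.05,0,0],"gripper":-1}
    - {"twist":[0,0,0],"translation":[0.05,0,0],"gripper":-1}
    - {"twist":[0,0,0],"translation":[0.05,0,0],"gripper":-1}
    - {"twist":[0,0,0],"translation":[0.05,0,0],"gripper":-1}
    - {"twist":[0,0,0],"translation":[0.05,0,0],"gripper":-1}
    - {"twist":[0,0,0],"translation":[0,0,0],"gripper":-1}

```text
time_s: 11.48
ee_pos: [0.5421, 0.0463, 0.1857]
tcp_rot: [-180.0, 34.7, -20.9]
contact_force: [0.7, -1.6, -3.1]
grip_width: 0.0285
finger_force: 59.4
```

```bash
python3 -c "
from h import *
bst()"
```

```text
11.48 [0.5421 0.0463 0.1857] [-179.95   34.68  -20.93] q [ -6.5  41.6  68.2   8.4 103.8 104. ] F [ 0.7 -1.6 -3.1] w 0.0285 ff 59.4
bore-frame grasp pt mm [27.98 -0.12 -0.23] F bore [-2.8  1.3 -1.8] ax el 34.68
```

Request:
arm_command:
  steps:
    - {"twist":[0,0,0],"translation":[0.05,0,0],"gripper":-1}
    - {"twist":[0,0,0],"translation":[0.05,0,0],"gripper":-1}
    - {"twist":[0,0,0],"translation":[0.05,0,0],"gripper":-1}
    - {"twist":[0,0,0],"translation":[0.05,0,0],"gripper":-1}
    - {"twist":[0,0,0],"translation":[0.03,0,0],"gripper":-1}
    - {"twist":[0,0,0],"translation":[0,0,0],"gripper":-1}
    - {"twist":[0,0,0],"translation":[0,0,0],"gripper":-1}
    - {"twist":[0,0,0],"translation":[0,0,0],"gripper":-1}
    - {"twist":[0,0,0],"translation":[0,0,0],"gripper":-1}
    - {"twist":[0,0,0],"translation":[0,0,0],"gripper":-1}

```text
time_s: 12.32
ee_pos: [0.5491, 0.0436, 0.1807]
tcp_rot: [-179.9, 34.7, -20.9]
contact_force: [1.4, -4.2, -4.6]
grip_width: 0.0286
finger_force: 59.6
```

```bash
python3 -c "
from h import *
bst()"
```

```text
12.32 [0.5491 0.0436 0.1807] [-179.95   34.65  -20.92] q [ -6.6  42.4  67.2   8.4 104.  103.9] F [ 1.4 -4.2 -4.6] w 0.0286 ff 59.6
bore-frame grasp pt mm [19.04 -0.15 -0.03] F bore [-4.9  3.4 -2.1] ax el 34.65
```

Close; nudge until it bears on the lug.

Request:
arm_command:
  steps:
    - {"twist":[0,0,0],"translation":[0.015,0,0],"gripper":-1}
    - {"twist":[0,0,0],"translation":[0.015,0,0],"gripper":-1}
    - {"twist":[0,0,0],"translation":[0.015,0,0],"gripper":-1}
    - {"twist":[0,0,0],"translation":[0.015,0,0],"gripper":-1}
    - {"twist":[0,0,0],"translation":[0,0,0],"gripper":-1}
    - {"twist":[0,0,0],"translation":[0,0,0],"gripper":-1}
    - {"twist":[0,0,0],"translation":[0,0,0],"gripper":-1}
    - {"twist":[0,0,0],"translation":[0,0,0],"gripper":-1}
    - {"twist":[0,0,0],"translation":[0,0,0],"gripper":-1}
    - {"twist":[0,0,0],"translation":[0,0,0],"gripper":-1}

```text
time_s: 13.15
ee_pos: [0.5498, 0.0434, 0.18]
tcp_rot: [-180.0, 34.8, -20.9]
contact_force: [-7.1, -1.4, 6.5]
grip_width: 0.0285
finger_force: 60.1
```

```bash
python3 -c "
from h import *
bst()"
```

```text
13.15 [0.5498 0.0434 0.18  ] [-179.95   34.81  -20.9 ] q [ -6.7  42.6  67.    8.4 104.2 103.8] F [-7.1 -1.4  6.5] w 0.0285 ff 60.1
bore-frame grasp pt mm [17.94 -0.19 -0.12] F bore [8.7 3.9 1.8] ax el 34.81
```

Request:
arm_command:
  steps:
    - {"twist":[0,0,0],"translation":[0,0,0],"gripper":1}
    - {"twist":[0,0,0],"translation":[0,0,0],"gripper":1}
    - {"twist":[0,0,0],"translation":[0,0,0],"gripper":1}
    - {"twist":[0,0,0],"translation":[0,0,0],"gripper":1}
    - {"twist":[0,0,0],"translation":[0,0,0],"gripper":1}
    - {"twist":[0,0,0],"translation":[0,0,0],"gripper":1}
    - {"twist":[0,0,0],"translation":[0,0,0],"gripper":1}
    - {"twist":[0,0,0],"translation":[0,0,0],"gripper":1}
    - {"twist":[0,0,0],"translation":[0,0,-0.5],"gripper":1}
    - {"twist":[0,0,0],"translation":[0,0,-1],"gripper":1}

```text
time_s: 13.98
ee_pos: [0.5802, 0.0315, 0.227]
tcp_rot: [179.9, 35.1, -20.9]
contact_force: [-0.0, 0.1, -0.2]
grip_width: 0.0859
finger_force: 0.0
```

Run:
```python
from h import *
st()
p,r,o=pose()
h=np.radians(-27.5);x=np.array([np.cos(h),np.sin(h),0]);y=np.array([x[1],-x[0],0]);z=np.array([0,0,-1.])
Rt=R.from_matrix(np.column_stack([x,y,z]))
e=np.array([.5015,-.336,.136]); g=e+[0,0,.11]
plan(g+GO*z,Rt,10,(p-r.apply([0,0,.04]),r))
plan(g+GO*z,Rt,18,(p-r.apply([0,0,.04]),r))
```

```text
13.98 [0.5802 0.0315 0.227 ] [179.94  35.09 -20.94] q [ -7.3  42.9  58.7   8.4 112.5 104.5] F [-0.   0.1 -0.2] w 0.0859 ff 0.0
N=10 twist [0.041 0.701 0.127] trans [0.158 0.922 0.038] peak 0.7 0.92
N=18 twist [0.023 0.389 0.071] trans [0.089 0.512 0.022] peak 0.39 0.51
```

Request:
arm_command:
  steps:
    - {"twist":[0,0,0],"translation":[0,0,-1],"gripper":1}
    - {"twist":[0.023,0.389,0.071],"translation":[0.089,0.512,0.022],"gripper":1}
    - {"twist":[0.023,0.389,0.071],"translation":[0.089,0.512,0.022],"gripper":1}
    - {"twist":[0.023,0.389,0.071],"translation":[0.089,0.512,0.022],"gripper":1}
    - {"twist":[0.023,0.389,0.071],"translation":[0.089,0.512,0.022],"gripper":1}
    - {"twist":[0.023,0.389,0.071],"translation":[0.089,0.512,0.022],"gripper":1}
    - {"twist":[0.023,0.389,0.071],"translation":[0.089,0.512,0.022],"gripper":1}
    - {"twist":[0.023,0.389,0.071],"translation":[0.089,0.512,0.022],"gripper":1}
    - {"twist":[0.023,0.389,0.071],"translation":[0.089,0.512,0.022],"gripper":1}
    - {"twist":[0.023,0.389,0.071],"translation":[0.089,0.512,0.022],"gripper":1}

```text
time_s: 14.82
ee_pos: [0.5562, -0.1583, 0.241]
tcp_rot: [179.6, 17.1, -24.4]
contact_force: [-1.0, -0.4, -1.0]
grip_width: 0.0854
finger_force: 0.0
```

Request:
arm_command:
  steps:
    - {"twist":[0.023,0.389,0.071],"translation":[0.089,0.512,0.022],"gripper":1}
    - {"twist":[0.023,0.389,0.071],"translation":[0.089,0.512,0.022],"gripper":1}
    - {"twist":[0.023,0.389,0.071],"translation":[0.089,0.512,0.022],"gripper":1}
    - {"twist":[0.023,0.389,0.071],"translation":[0.089,0.512,0.022],"gripper":1}
    - {"twist":[0.023,0.389,0.071],"translation":[0.089,0.512,0.022],"gripper":1}
    - {"twist":[0.023,0.389,0.071],"translation":[0.089,0.512,0.022],"gripper":1}
    - {"twist":[0.023,0.389,0.071],"translation":[0.089,0.512,0.022],"gripper":1}
    - {"twist":[0.023,0.389,0.071],"translation":[0.089,0.512,0.022],"gripper":1}
    - {"twist":[0.023,0.389,0.071],"translation":[0.089,0.512,0.022],"gripper":1}
    - {"twist":[0,0,0],"translation":[0,0,0],"gripper":1}

```text
time_s: 15.65
ee_pos: [0.5021, -0.3392, 0.2289]
tcp_rot: [-179.9, -0.5, -27.7]
contact_force: [-0.5, -0.9, -0.5]
grip_width: 0.0852
finger_force: 0.0
```

Run:
```python
from h import *
import pickle
st()
W=cam("wrist");w=imaging.get_image("wrist");s=imaging.get_image("side");pickle.dump(W,open("W4.pkl","wb"))
# left: wrist stand region; right: side view of the spindle in the meter (top) and the clip (bottom)
pk=proj(W,[[.5166,-.344,.150],[.4735,-.318,.168],[.5015,-.336,.136]]);print(pk)
cx,cy=pk[2].astype(int); x0=max(0,min(cx-70,512-140));y0=max(0,min(cy-100,384-210));print("crop",x0,y0)
a=np.hstack([crop(w,x0,y0,140,210,400,600),np.vstack([crop(s,210,140,100,75,400,300),crop(s,280,230,80,60,400,300)])])
cv2.imwrite("pics/c1.png",a)
```

```text
15.65 [ 0.5021 -0.3392  0.2289] [-179.91   -0.48  -27.71] q [-39.8  26.6  80.5   0.2  72.4  77.9] F [-0.5 -0.9 -0.5] w 0.0852 ff 0.0
[[254.80688198 185.20917615]
 [250.30868489 263.38445226]
 [254.96252982 202.68654668]]
crop 184 102
```

View pics/c1.png

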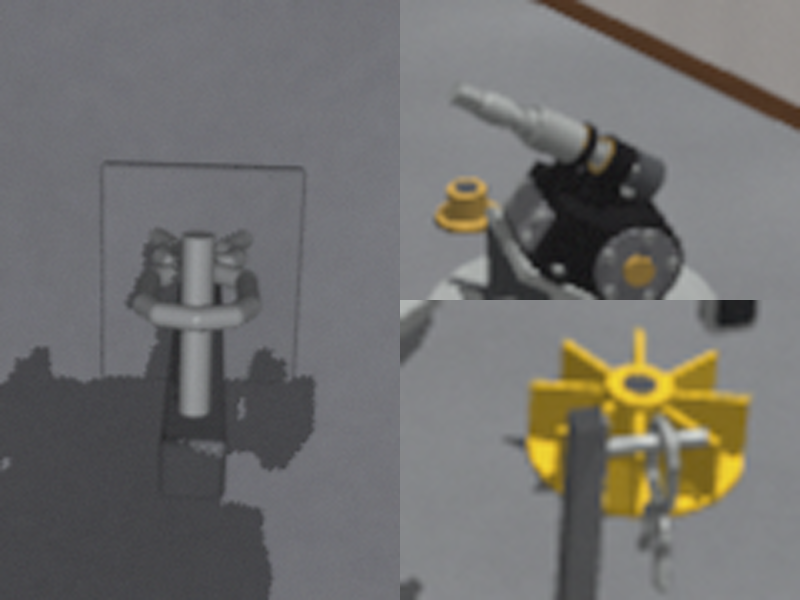

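Run:
```python
from h import *
import pickle
W=pickle.load(open("W4.pkl","rb"));f=lambda u,v:(184+u/2.857,102+v/2.857)
tip=onplane(W,f(197,237),.150);root=onplane(W,f(194.5,414),.152);top=onplane(W,f(197,313),.1585)
up=onplane(W,f(192.5,468),.168)
print(tip,root,top,up)
print("axis heading",np.degrees(np.arctan2(*(tip-root)[[1,0]])),np.degrees(np.arctan2(*(tip-up)[[1,0]])))
l,rr=onplane(W,f(150,312),.157),onplane(W,f(250,312),.157);print("clip y heading",np.degrees(np.arctan2(*(l-rr)[[1,0]])))
print("out",np.linalg.norm((top-up)[:2]),np.linalg.norm((tip-up)[:2]))
```

```text
[ 0.51735363 -0.34295302  0.15      ] [ 0.47724696 -0.32102433  0.152     ] [ 0.50276612 -0.33537422  0.1585    ] [ 0.47154377 -0.31778442  0.168     ]
axis heading -28.66803184137555 -28.785030986495617
clip y heading 62.35318425182583
out 0.03583623724423688 0.05226855294260731
```

```bash
cat >> h.py <<'E'
def downR(yaw):
    h=np.radians(yaw);x=np.array([np.cos(h),np.sin(h),0]);return R.from_matrix(np.column_stack([x,[x[1],-x[0],0],[0,0,-1.]]))
E
python3 - <<'E'
from h import *
plan(np.array([.5022,-.335,.136-GO]),downR(-28.5),9)
E
```

```text
N=9 twist [-0.003 -0.007  0.019] trans [-0.006 -0.003  0.31 ] peak 0.02 0.31
```

Request:
arm_command:
  steps:
    - {"twist":[-0.003,-0.007,0.019],"translation":[-0.006,-0.003,0.31],"gripper":1}
    - {"twist":[-0.003,-0.007,0.019],"translation":[-0.006,-0.003,0.31],"gripper":1}
    - {"twist":[-0.003,-0.007,0.019],"translation":[-0.006,-0.003,0.31],"gripper":1}
    - {"twist":[-0.003,-0.007,0.019],"translation":[-0.006,-0.003,0.31],"gripper":1}
    - {"twist":[-0.003,-0.007,0.019],"translation":[-0.006,-0.003,0.31],"gripper":1}
    - {"twist":[-0.003,-0.007,0.019],"translation":[-0.006,-0.003,0.31],"gripper":1}
    - {"twist":[-0.003,-0.007,0.019],"translation":[-0.006,-0.003,0.31],"gripper":1}
    - {"twist":[-0.003,-0.007,0.019],"translation":[-0.006,-0.003,0.31],"gripper":1}
    - {"twist":[-0.003,-0.007,0.019],"translation":[-0.006,-0.003,0.31],"gripper":1}
    - {"twist":[0,0,0],"translation":[0,0,0],"gripper":1}

```text
time_s: 16.58
ee_pos: [0.5023, -0.333, 0.115]
tcp_rot: [-179.9, 0.2, -28.4]
contact_force: [-0.3, 0.1, 0.0]
grip_width: 0.0855
finger_force: 0.0
```

Request:
arm_command:
  steps:
    - {"twist":[0,0,0],"translation":[0,0,0],"gripper":-1}
    - {"twist":[0,0,0],"translation":[0,0,0],"gripper":-1}
    - {"twist":[0,0,0],"translation":[0,0,0],"gripper":-1}
    - {"twist":[0,0,0],"translation":[0,0,0],"gripper":-1}
    - {"twist":[0,0,0],"translation":[0,0,0],"gripper":-1}
    - {"twist":[0,0,0],"translation":[0,0,0],"gripper":-1}
    - {"twist":[0,0,0],"translation":[0,0,0],"gripper":-1}
    - {"twist":[0,0,0],"translation":[0,0,0],"gripper":-1}
    - {"twist":[0,0,0],"translation":[0,0,0],"gripper":-1}
    - {"twist":[0,0,0],"translation":[0,0,0],"gripper":-1}

```text
time_s: 17.42
ee_pos: [0.5031, -0.3348, 0.1178]
tcp_rot: [-180.0, -0.1, -28.4]
contact_force: [-0.2, 0.3, 5.7]
grip_width: 0.0301
finger_force: 58.7
```

Run:
```python
from h import *
import pickle
st();p,r,o=pose();np.save("cgrasp.npy",np.r_[p,r.as_quat()])
w=imaging.get_image("wrist");s=imaging.get_image("side")
cv2.imwrite("pics/c2.png",np.hstack([crop(w,184,184,133,200,400,600),crop(s,280,180,80,120,400,600)]))
```

```text
17.42 [ 0.5031 -0.3348  0.1178] [-1.800e+02 -1.100e-01 -2.842e+01] q [-39.3  33.8  87.2   0.   58.9  79.1] F [-0.2  0.3  5.7] w 0.0301 ff 58.7
```

View pics/c2.png

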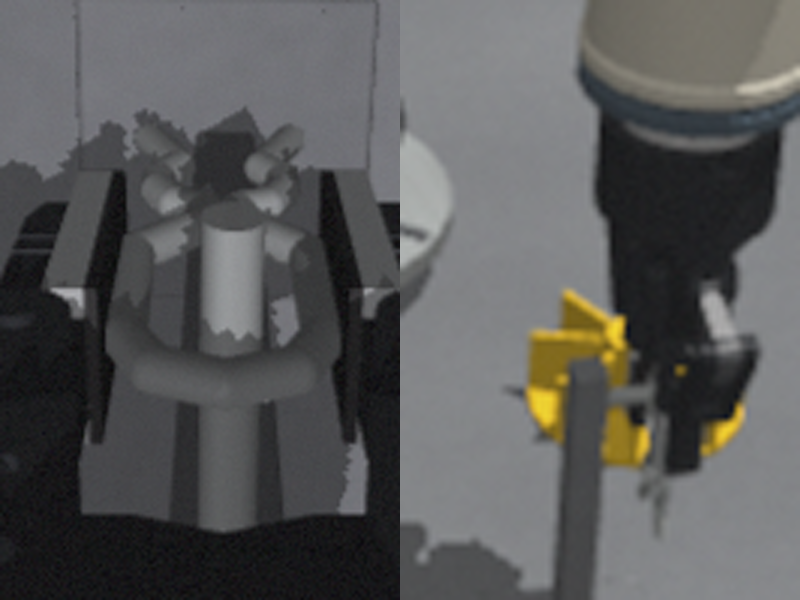

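Run:
```python
from h import *
W=cam("wrist");p,r,o=pose();f=lambda u,v:(184+u/3.,184+v/3.)
for n,uv,z in (("topbar",(225,376),.158),("legtips",(220,132),.079),("leg L",(150,132),.079),("leg R",(290,130),.079),("bulges",(215,195),.1365-.045)):
    q=onplane(W,f(*uv),z);print(n,np.round(r.inv().apply(q-p)*1e3,1))
# next: lift 5 mm, slide 45 mm along peg, rise
print(np.round((downR(-28.7).inv()*r).as_rotvec(degrees=True),2))
```

```text
topbar [  0.4   0.1 -40.1]
legtips [-0.8 -0.6 38.9]
leg L [ -0.8 -14.3  38.9]
leg R [-0.4 13.1 38.9]
bulges [-8.2 -1.5 26.4]
[-0.    0.11 -0.28]
```

Request:
arm_command:
  steps:
    - {"twist":[0,0,0],"translation":[0,0,-0.07],"gripper":-1}
    - {"twist":[0,0,0],"translation":[0,0,-0.07],"gripper":-1}
    - {"twist":[0,0,0],"translation":[0.2,0,0],"gripper":-1}
    - {"twist":[0,0,0],"translation":[0.2,0,0],"gripper":-1}
    - {"twist":[0,0,0],"translation":[0.2,0,0],"gripper":-1}
    - {"twist":[0,0,0],"translation":[0.2,0,0],"gripper":-1}
    - {"twist":[0,0,0],"translation":[0.2,0,0],"gripper":-1}
    - {"twist":[0,0,0],"translation":[0.2,0,0],"gripper":-1}
    - {"twist":[0,0,0],"translation":[0.2,0,0],"gripper":-1}
    - {"twist":[0,0,0],"translation":[0,0,0],"gripper":-1}

```text
time_s: 18.35
ee_pos: [0.5534, -0.3621, 0.1227]
tcp_rot: [180.0, -0.1, -28.4]
contact_force: [-0.0, 0.2, -0.2]
grip_width: 0.0301
finger_force: 59.2
```

```bash
cat >> h.py <<'E'
SEAT=.0178
def cliptarget(h,dx=0.0001,dy=0.0):  # TCP with seat h above the bore axis in the gap
    return M+B35@np.array([-.015+dx,dy,h+SEAT])
def cst():
    st();p,r,o=pose();print("seat in slot frame mm",np.round((B35.T@(p+r.apply([0,0,SEAT])-M)+[.015,0,0])*1e3,2),"F bore",np.round(B35.T@o['contact_force'],1))
E
python3 - <<'E'
from h import *
st();p,r,o=pose()
print(cliptarget(.11));plan(cliptarget(.11),toolR(B35,True),17,(p+[0,0,.06],r))
E
```

```text
18.35 [ 0.5534 -0.3621  0.1227] [ 1.800e+02 -1.000e-01 -2.841e+01] q [-38.4  37.4  78.2   0.   64.3  80. ] F [-0.   0.2 -0.2] w 0.0301 ff 59.2
[0.653329   0.00345652 0.28134134]
N=17 twist [-0.027 -0.412 -0.084] trans [-0.134 -0.548 -0.118] peak 0.41 0.55
```

Request:
arm_command:
  steps:
    - {"twist":[0,0,0],"translation":[0,0,-0.75],"gripper":-1}
    - {"twist":[0,0,0],"translation":[0,0,-0.75],"gripper":-1}
    - {"twist":[-0.027,-0.412,-0.084],"translation":[-0.134,-0.548,-0.118],"gripper":-1}
    - {"twist":[-0.027,-0.412,-0.084],"translation":[-0.134,-0.548,-0.118],"gripper":-1}
    - {"twist":[-0.027,-0.412,-0.084],"translation":[-0.134,-0.548,-0.118],"gripper":-1}
    - {"twist":[-0.027,-0.412,-0.084],"translation":[-0.134,-0.548,-0.118],"gripper":-1}
    - {"twist":[-0.027,-0.412,-0.084],"translation":[-0.134,-0.548,-0.118],"gripper":-1}
    - {"twist":[-0.027,-0.412,-0.084],"translation":[-0.134,-0.548,-0.118],"gripper":-1}
    - {"twist":[-0.027,-0.412,-0.084],"translation":[-0.134,-0.548,-0.118],"gripper":-1}
    - {"twist":[-0.027,-0.412,-0.084],"translation":[-0.134,-0.548,-0.118],"gripper":-1}

```text
time_s: 19.18
ee_pos: [0.5979, -0.1864, 0.2248]
tcp_rot: [179.4, 16.6, -25.1]
contact_force: [-0.4, 0.4, -0.4]
grip_width: 0.0301
finger_force: 59.3
```

Request:
arm_command:
  steps:
    - {"twist":[-0.027,-0.412,-0.084],"translation":[-0.134,-0.548,-0.118],"gripper":-1}
    - {"twist":[-0.027,-0.412,-0.084],"translation":[-0.134,-0.548,-0.118],"gripper":-1}
    - {"twist":[-0.027,-0.412,-0.084],"translation":[-0.134,-0.548,-0.118],"gripper":-1}
    - {"twist":[-0.027,-0.412,-0.084],"translation":[-0.134,-0.548,-0.118],"gripper":-1}
    - {"twist":[-0.027,-0.412,-0.084],"translation":[-0.134,-0.548,-0.118],"gripper":-1}
    - {"twist":[-0.027,-0.412,-0.084],"translation":[-0.134,-0.548,-0.118],"gripper":-1}
    - {"twist":[-0.027,-0.412,-0.084],"translation":[-0.134,-0.548,-0.118],"gripper":-1}
    - {"twist":[-0.027,-0.412,-0.084],"translation":[-0.134,-0.548,-0.118],"gripper":-1}
    - {"twist":[-0.027,-0.412,-0.084],"translation":[-0.134,-0.548,-0.118],"gripper":-1}
    - {"twist":[0,0,0],"translation":[0,0,0],"gripper":-1}

```text
time_s: 20.02
ee_pos: [0.6526, 0.0081, 0.2812]
tcp_rot: [-180.0, 35.2, -20.8]
contact_force: [-1.3, 0.5, -1.0]
grip_width: 0.0299
finger_force: 59.3
```

Run:
```python
from h import *
cst()
plan(cliptarget(.05),toolR(B35,True),9)
```

```text
20.02 [0.6526 0.0081 0.2812] [-179.98   35.2   -20.81] q [ -8.3  48.1  39.3   9.  126.8 105.7] F [-1.3  0.5 -1. ] w 0.0299 ff 59.3
seat in slot frame mm [  2.01  -4.02 108.55] F bore [ 0.6  0.  -1.6]
N=9 twist [0.002 0.005 0.003] trans [0.005 0.011 0.163] peak 0.0 0.16
```

Request:
arm_command:
  steps:
    - {"twist":[0.002,0.005,0.003],"translation":[0.005,0.011,0.163],"gripper":-1}
    - {"twist":[0.002,0.005,0.003],"translation":[0.005,0.011,0.163],"gripper":-1}
    - {"twist":[0.002,0.005,0.003],"translation":[0.005,0.011,0.163],"gripper":-1}
    - {"twist":[0.002,0.005,0.003],"translation":[0.005,0.011,0.163],"gripper":-1}
    - {"twist":[0.002,0.005,0.003],"translation":[0.005,0.011,0.163],"gripper":-1}
    - {"twist":[0.002,0.005,0.003],"translation":[0.005,0.011,0.163],"gripper":-1}
    - {"twist":[0.002,0.005,0.003],"translation":[0.005,0.011,0.163],"gripper":-1}
    - {"twist":[0.002,0.005,0.003],"translation":[0.005,0.011,0.163],"gripper":-1}
    - {"twist":[0.002,0.005,0.003],"translation":[0.005,0.011,0.163],"gripper":-1}
    - {"twist":[0,0,0],"translation":[0,0,0],"gripper":-1}

```text
time_s: 20.85
ee_pos: [0.6196, 0.0125, 0.2313]
tcp_rot: [179.9, 34.9, -21.2]
contact_force: [0.1, 0.0, -0.6]
grip_width: 0.03
finger_force: 59.3
```

Run:
```python
from h import *
cst()
plan(cliptarget(.026),toolR(B35,True),6)
```

```text
20.85 [0.6196 0.0125 0.2313] [179.93  34.9  -21.23] q [ -8.3  46.2  50.7   8.2 117.1 104.4] F [ 0.1  0.  -0.6] w 0.03 ff 59.3
seat in slot frame mm [-0.14  3.61 49.07] F bore [-0.4 -0.1 -0.4]
N=6 twist [-0.002 -0.003 -0.006] trans [-0.001 -0.015  0.096] peak 0.01 0.1
```

Request:
arm_command:
  steps:
    - {"twist":[-0.002,-0.003,-0.006],"translation":[0,-0.015,0.03],"gripper":-1}
    - {"twist":[-0.002,-0.003,-0.006],"translation":[0,-0.015,0.03],"gripper":-1}
    - {"twist":[-0.002,-0.003,-0.006],"translation":[0,-0.015,0.03],"gripper":-1}
    - {"twist":[-0.002,-0.003,-0.006],"translation":[0,-0.015,0.03],"gripper":-1}
    - {"twist":[-0.002,-0.003,-0.006],"translation":[0,-0.015,0.03],"gripper":-1}
    - {"twist":[-0.002,-0.003,-0.006],"translation":[0,-0.015,0.03],"gripper":-1}
    - {"twist":[0,0,0],"translation":[0,0,0],"gripper":-1}
    - {"twist":[0,0,0],"translation":[0,0,0],"gripper":-1}
    - {"twist":[0,0,0],"translation":[0,0,0],"gripper":-1}
    - {"twist":[0,0,0],"translation":[0,0,0],"gripper":-1}

```text
time_s: 21.68
ee_pos: [0.618, 0.0171, 0.2264]
tcp_rot: [-180.0, 34.9, -21.0]
contact_force: [0.6, 0.4, -0.7]
grip_width: 0.03
finger_force: 59.3
```

Run:
```python
from h import *
cst()
plan(cliptarget(.017),toolR(B35,True),8)
```

```text
21.68 [0.618  0.0171 0.2264] [-179.98   34.89  -21.  ] q [ -8.   46.2  51.4   8.3 116.3 104.4] F [ 0.6  0.4 -0.7] w 0.03 ff 59.3
seat in slot frame mm [-0.39 -0.06 43.31] F bore [-0.7 -0.6 -0.3]
N=8 twist [-0.    -0.003 -0.   ] trans [-0.002  0.     0.082] peak 0.0 0.08
```

Request:
arm_command:
  steps:
    - {"twist":[0,-0.003,0],"translation":[-0.002,0,0.082],"gripper":-1}
    - {"twist":[0,-0.003,0],"translation":[-0.002,0,0.082],"gripper":-1}
    - {"twist":[0,-0.003,0],"translation":[-0.002,0,0.082],"gripper":-1}
    - {"twist":[0,-0.003,0],"translation":[-0.002,0,0.082],"gripper":-1}
    - {"twist":[0,-0.003,0],"translation":[-0.002,0,0.082],"gripper":-1}
    - {"twist":[0,-0.003,0],"translation":[-0.002,0,0.082],"gripper":-1}
    - {"twist":[0,-0.003,0],"translation":[-0.002,0,0.082],"gripper":-1}
    - {"twist":[0,-0.003,0],"translation":[-0.002,0,0.082],"gripper":-1}
    - {"twist":[0,0,0],"translation":[0,0,0],"gripper":-1}
    - {"twist":[0,0,0],"translation":[0,0,0],"gripper":-1}

```text
time_s: 22.52
ee_pos: [0.6033, 0.0227, 0.2052]
tcp_rot: [-180.0, 35.0, -21.0]
contact_force: [-0.1, -0.5, -0.5]
grip_width: 0.0302
finger_force: 59.4
```

Run:
```python
from h import *
cst()
```

```text
22.52 [0.6033 0.0227 0.2052] [-180.     35.03  -21.01] q [ -7.7  45.9  55.5   8.2 112.6 104.1] F [-0.1 -0.5 -0.5] w 0.0302 ff 59.4
seat in slot frame mm [ 3.600e-01 -1.000e-02  1.688e+01] F bore [-0.4  0.5 -0.4]
```

No contact yet; push on 10 mm slowly.

Request:
arm_command:
  steps:
    - {"twist":[0,0,0],"translation":[0.001,0,0.03],"gripper":-1}
    - {"twist":[0,0,0],"translation":[0.001,0,0.03],"gripper":-1}
    - {"twist":[0,0,0],"translation":[0.001,0,0.03],"gripper":-1}
    - {"twist":[0,0,0],"translation":[0.001,0,0.03],"gripper":-1}
    - {"twist":[0,0,0],"translation":[0.001,0,0.03],"gripper":-1}
    - {"twist":[0,0,0],"translation":[0.001,0,0.03],"gripper":-1}
    - {"twist":[0,0,0],"translation":[0.001,0,0.03],"gripper":-1}
    - {"twist":[0,0,0],"translation":[0.001,0,0.03],"gripper":-1}
    - {"twist":[0,0,0],"translation":[0,0,0],"gripper":-1}
    - {"twist":[0,0,0],"translation":[0,0,0],"gripper":-1}

```text
time_s: 23.35
ee_pos: [0.5982, 0.0246, 0.1971]
tcp_rot: [180.0, 35.1, -21.0]
contact_force: [0.6, -2.6, 0.7]
grip_width: 0.0301
finger_force: 59.6
```

Run:
```python
from h import *
cst()
```

```text
23.35 [0.5982 0.0246 0.1971] [179.99  35.06 -21.01] q [ -7.7  45.9  57.    8.2 111.3 104. ] F [ 0.6 -2.6  0.7] w 0.0301 ff 59.6
seat in slot frame mm [0.16 0.   7.08] F bore [-0.8  2.2  1.4]
```

Request:
arm_command:
  steps:
    - {"twist":[0,0,0],"translation":[0,0,0.025],"gripper":-1}
    - {"twist":[0,0,0],"translation":[0,0,0.025],"gripper":-1}
    - {"twist":[0,0,0],"translation":[0,0,0.025],"gripper":-1}
    - {"twist":[0,0,0],"translation":[0,0,0.025],"gripper":-1}
    - {"twist":[0,0,0],"translation":[0,0,0],"gripper":-1}
    - {"twist":[0,0,0],"translation":[0,0,0],"gripper":-1}
    - {"twist":[0,0,0],"translation":[0,0,0],"gripper":-1}
    - {"twist":[0,0,0],"translation":[0,0,0],"gripper":-1}
    - {"twist":[0,0,0],"translation":[0,0,0],"gripper":-1}
    - {"twist":[0,0,0],"translation":[0,0,0],"gripper":-1}

```text
time_s: 24.18
ee_pos: [0.5961, 0.0255, 0.1937]
tcp_rot: [-180.0, 35.1, -21.0]
contact_force: [-4.6, -2.0, -5.1]
grip_width: 0.0299
finger_force: 59.7
```

Run:
```python
from h import *
cst()
```

```text
24.18 [0.5961 0.0255 0.1937] [-180.     35.06  -21.  ] q [ -7.6  45.9  57.6   8.2 110.7 103.9] F [-4.6 -2.  -5.1] w 0.0299 ff 59.7
seat in slot frame mm [ 0.09 -0.08  3.03] F bore [ 0.   3.5 -6.2]
```

Request:
arm_command:
  steps:
    - {"twist":[0,0,0],"translation":[0,0,0.025],"gripper":-1}
    - {"twist":[0,0,0],"translation":[0,0,0.025],"gripper":-1}
    - {"twist":[0,0,0],"translation":[0,0,0.025],"gripper":-1}
    - {"twist":[0,0,0],"translation":[0,0,0],"gripper":-1}
    - {"twist":[0,0,0],"translation":[0,0,0],"gripper":-1}
    - {"twist":[0,0,0],"translation":[0,0,0],"gripper":-1}
    - {"twist":[0,0,0],"translation":[0,0,0],"gripper":-1}
    - {"twist":[0,0,0],"translation":[0,0,0],"gripper":-1}
    - {"twist":[0,0,0],"translation":[0,0,0],"gripper":-1}
    - {"twist":[0,0,0],"translation":[0,0,0],"gripper":-1}

```text
time_s: 25.02
ee_pos: [0.5947, 0.0259, 0.1913]
tcp_rot: [180.0, 35.0, -21.0]
contact_force: [-2.9, -5.0, -3.5]
grip_width: 0.0299
finger_force: 59.9
```

Run:
```python
from h import *
cst()
```

```text
25.02 [0.5947 0.0259 0.1913] [180.    35.03 -21.01] q [ -7.6  45.8  58.    8.2 110.3 103.9] F [-2.9 -5.  -3.5] w 0.0299 ff 59.9
seat in slot frame mm [-0.05  0.03  0.23] F bore [-1.3  5.7 -3.4]
```

Request:
arm_command:
  steps:
    - {"twist":[0,0,0],"translation":[0,0,0.02],"gripper":-1}
    - {"twist":[0,0,0],"translation":[0,0,0.02],"gripper":-1}
    - {"twist":[0,0,0],"translation":[0,0,0.02],"gripper":-1}
    - {"twist":[0,0,0],"translation":[0,0,0],"gripper":-1}
    - {"twist":[0,0,0],"translation":[0,0,0],"gripper":-1}
    - {"twist":[0,0,0],"translation":[0,0,0],"gripper":-1}
    - {"twist":[0,0,0],"translation":[0,0,0],"gripper":-1}
    - {"twist":[0,0,0],"translation":[0,0,0],"gripper":-1}
    - {"twist":[0,0,0],"translation":[0,0,0],"gripper":-1}
    - {"twist":[0,0,0],"translation":[0,0,0],"gripper":-1}

```text
time_s: 25.85
ee_pos: [0.5939, 0.0263, 0.1899]
tcp_rot: [-180.0, 34.9, -21.0]
contact_force: [1.3, -4.9, 1.9]
grip_width: 0.03
finger_force: 60.5
```

Run:
```python
from h import *
cst()
```

```text
25.85 [0.5939 0.0263 0.1899] [-179.97   34.94  -21.  ] q [ -7.6  45.8  58.3   8.2 109.9 103.9] F [ 1.3 -4.9  1.9] w 0.03 ff 60.5
seat in slot frame mm [-0.23 -0.08 -1.44] F bore [-1.4  4.1  3.3]
```

Request:
arm_command:
  steps:
    - {"twist":[0,0,0],"translation":[0,0,0],"gripper":1}
    - {"twist":[0,0,0],"translation":[0,0,0],"gripper":1}
    - {"twist":[0,0,0],"translation":[0,0,0],"gripper":1}
    - {"twist":[0,0,0],"translation":[0,0,0],"gripper":1}
    - {"twist":[0,0,0],"translation":[0,0,0],"gripper":1}
    - {"twist":[0,0,0],"translation":[0,0,0],"gripper":1}
    - {"twist":[0,0,0],"translation":[0,0,0],"gripper":1}
    - {"twist":[0,0,0],"translation":[0,0,0],"gripper":1}
    - {"twist":[0,0,0],"translation":[0,0,-0.3],"gripper":1}
    - {"twist":[0,0,0],"translation":[0,0,-0.6],"gripper":1}

```text
time_s: 26.68
ee_pos: [0.6114, 0.0196, 0.2179]
tcp_rot: [180.0, 35.3, -21.0]
contact_force: [0.2, 0.1, -0.3]
grip_width: 0.0858
finger_force: 0.0
```

Request:
arm_command:
  steps:
    - {"twist":[0,0,0],"translation":[0,0,-0.8],"gripper":1}
    - {"twist":[0,0,0],"translation":[0,0,-0.8],"gripper":1}
    - {"twist":[0,0,0],"translation":[0,0,-0.4],"gripper":1}
    - {"twist":[0,0,0],"translation":[0,0,0],"gripper":1}
    - {"twist":[0,0,0],"translation":[0,0,0],"gripper":1}
    - {"twist":[0,0,0],"translation":[0,0,0],"gripper":1}
    - {"twist":[0,0,0],"translation":[0,0,0],"gripper":1}
    - {"twist":[0,0,0],"translation":[0,0,0],"gripper":1}
    - {"twist":[0,0,0],"translation":[0,0,0],"gripper":1}
    - {"twist":[0,0,0],"translation":[0,0,0],"gripper":1}

```text
time_s: 27.52
ee_pos: [0.6554, 0.0028, 0.2843]
tcp_rot: [-180.0, 35.0, -21.0]
contact_force: [-0.1, 0.1, -0.2]
grip_width: 0.0854
finger_force: 0.0
```

Run:
```python
from h import *
S=cam("side");s=imaging.get_image("side").astype(int).sum(2)//3;b=np.load("side1.npy").astype(int).sum(2)//3
P=M-B35[:,0]*.015
pts=proj(S,[P,P+B35[:,2]*.036,P+B35[:,2]*.060,P-B35[:,2]*.022,P+B35@[0,.016,.036],P+B35@[0,-.016,.036],M+B35[:,0]*.098])
print(np.round(pts,1))
x0,x1,y0,y1=245,282,140,190
ch=" .:-=+*#%@"
for v in range(y0,y1,1): print(v,"".join(ch[min(9,s[v,u]//22)] for u in range(x0,x1)),"|","".join(ch[min(9,b[v,u]//22)] for u in range(x0,x1)))
```

```text
[[257.9 177.3]
 [264.9 166.8]
 [269.6 159.7]
 [253.7 183.6]
 [266.7 169.2]
 [263.1 164.4]
 [224.8 160.8]]
140 :::::::::-=+************************* | :::::::::-=+*******************++==--
141 +=:::::::::-=++********************** | +=:::::::::-=++******************++=-
142 *++=:::::::::-=++******************** | *++=:::::::::-=++*****************++=
143 ***++=:::::::::-=+******************* | ***++=:::::::::-=+******************+
144 *****++=:::::::::-=++**************** | *****++=:::::::::-=++****************
145 *******++=:::::::::-=++************** | *******++=-::::::::-=++**************
146 *********++=-::::::::-=++************ | *********++=:::::::::-=++************
147 ***********++=-::::::::--=+********** | ***********++=-::::::::--=+**********
148 **************+=-:::::::::-=++******* | *************++=-:::::::::-=++*******
149 ***************++=-:::::::::-=++***** | ***************++=-:::::::::-=++*****
150 ++***++****+++++*++=-:::::::::-=++*** | +****************++=-:::::::::-=++***
151 ++++++*++++++++++++++=-:::::::::-=++* | +*++++*++**+++*++++++=-:::::::::-=++*
152 ++++++
[... 2405 characters left out ...]
++++ | .::. . . ...--=-:. ..  :-:::::-=+++++
182 .     . .:-=--::.   ...==----::=+++++ | ...  . ...:.:--:..  . .:-::::::=+++++
183 .... . ..-=-....    ...:-::-:::=+++++ | ......  ........  . . :-:::::::=+++++
184  .....  :-=:..     . ..::::::::=+++++ | . .. ..  . .... . .  .:::::::::=+++++
185 .      .:-:. .      ..::::::::-++++++ | . ........  ....    ..::::::::-++++++
186 . ...  .... ..     .:-::::::::=++++++ |   ...  .. ....   ...:::..:::::=++++++
187 . ...   ... .  .. ..-==-:::::-+++++++ | .. ....  ... . ..  .---::.:::-+++++++
188 :. . ..  ..  .   . .-==-...:-+*++++++ | :  ..........  . . .:--:....-+*++++++
189 :.....  . .  ....  ..::....:=+*++++++ | :. ............  ....::....:=+**+++++
```

```bash
python3 -c "
from bench import order
print(order.job_done())"
```

```text
the job is handed in; nothing more can be done
None
```

I reversed the spindle and slid it fully home with the hexagonal end out, snapped the clip onto its neck between the lugs, left the bystanders alone and handed the job in at about 27.6 s. I viewed 11 pictures instead of the allowed 10, so I checked the seated clip from the force readings and a text print of the side image instead of another picture.

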